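Try the refitted roller catch of the lens cabinet

ROBOT

A 7-joint arm with a two-finger parallel gripper is mounted at the origin on the work surface. World frame = base frame: x ahead of the robot, y to its left, z up, the work surface at z = 0. Lengths are in mm, angles in rad, forces in N, time in s.
With the tool pointing down it reaches from about 400 to 875 mm from the base axis. Payload 4.4 kg.
Tool frame: the origin (TCP) lies midway between the tips of the shut fingers; the grasp point (between the pads) lies 19 mm behind it (ctrl.pinch_z is the distance from the TCP to the grasp point, in mm); z points along the fingers, y is the line along which they close (so a half turn about z gives the same grasp; the last joint's range is limited). The gripper opens to 85 mm and grips with 20 to 120 N. Pads are 22 mm wide; open, the fingers measure 114 mm over their backs; the gripper's body (76 mm by 85 mm) begins 54 mm behind the grasp point. The pads swing forward as they close: fully open they stand 13 mm farther back than shut.
Start: joints at [1.199, 0.628, 0.038, 1.517, -0.027, 0.996, -0.02], TCP at [195.714, -619.85, 231.313] pointing down, gripper open.
Joint ranges: [-3.06, 3.06], [-0.37, 2.12], [-1.25, 1.32], [0.18, 2.47], [-1.1, 4.24], [0.23, 1.98], [-2.94, 2.94]. Speed limits (rad/s): [2.57, 2.57, 3.14, 3.14, 3.14, 3.14, 3.14].

INTERFACE

Orientations are given as [roll, pitch, yaw] about the fixed x, y, z axes, in that order (R = Rz(yaw) Ry(pitch) Rx(roll)).
In Python, from cell import read_state, cams, order, ctrl gives the robot as it stands.
- The arm moves only by the tool move_arm, never from a script. Its argument "targets" is text: rows parted by semicolons, each of 7 numbers parted by spaces: the gripper's target within -1 to 1 (fully open at 1, half-way at 0, shut at -1), then the shift along the tool's x, y, z in cm, then the turn, a rotation vector about the tool's x, y, z in degrees. A call has 1 to 5 rows; each row shifts and turns the commanded pose from where the row before left it, along the tool's axes as they then stand; what a row does not reach is not made up. A row lasts 1/12 s, in which the tool goes at most 41.7 mm and 7.16 degrees, less where a joint would pass 70% of its speed; a pose out of reach is approached as far as the arm can. A call with a gripper value outside its range is refused whole. The fingers move at their own pace and stop on an object; the grip force is fixed at half the most. Time passes only in rows, so rows that do not move let the fingers close. It gives the time, the measured TCP pose, the force, the opening and the grip force at its end, in the units of the state.
- read_state(): the state, without advancing time (a new reading comes with each control period).
- cams.get_image(name): name is "scene" or "side" or "wrist"; returns a dict with "color" (420x560x3 uint8, red, green, blue), "fovy" (degrees; the focal length in pixels is half the picture's height over the tangent of half this angle, whatever the lens; pixels are square), "cx", "cy" (the principal point, pixels), "rvec" (rotation vector, rad) and "tvec" (3), from world to camera coordinates, as OpenCV has them. Camera axes: x right, y down, z forward; pixel columns grow to the right and rows downward; lengths in mm; the calibration is good to about 2 mm. A picture is of the moment at which its call begins. There is no depth.
- order.finish_job(): hands the job in; it is judged then, once.
The state is a dict: "clock": time; "qpos": joint angles; "qd": joint speeds; "tau": joint torques, N m; "eef_pos": TCP position; "tool_rot": TCP orientation; "force": force on the tool from outside, world axes, zero at the start; "torque": the same for the moment, N m; "width": finger opening in mm; "gripper_force": force on a finger pad.
Only numpy, scipy, OpenCV 4.12 (cv2) and the standard library are available. Lean on these libraries where they do the work, as an engineer would, in place of code of your own. Each camera call takes 0.05 s, during which the arm holds its last target. There are 200 camera calls.

TASK

The roller catch of the lens cabinet has just been refitted, and it needs trying with the door loaded. Stand the loose lens upright in the pocket on the inside of the open door, push the door shut until the catch snaps over and let go so that the catch alone holds it, then pull the door open again through the catch and leave it standing wide open with the lens still upright in its pocket. Be gentle: do not slam the door or force it against its stop, do not drop or tip the lens, and leave the camera, the air can and the screw jar where they are.

Things in the scene. Friction and masses are not known exactly. Their poses are not given: they have to be found in the camera images.
- cabinet: Bench-top lens cabinet, fixed: clear acrylic walls, aluminium edges, plywood base, 200 deep, 230 wide, 250 high. Origin: centre of its underside. Its x points from the door side to the back (the door side roughly faces the robot), y to the hinge side, z up. The hinge is the vertical line x = -100, y = +110; at door angle 0 the door's inner face is the plane x = -100.
- door (a joint): Door angle in rad: 0 = parallel to the cabinet front, grows as it swings out, stop at 1.75; stays where left. The catch sits in slots, so where it holds the shut door against its rubber stop varies, from -0.025 to 0.024, unknown beforehand. It resists over the last 0.055 (up to some 15 N at the handle), goes over 0.010 before shut, and short of that springs the door out again. Opening takes 5 N or so.
- door_handle (a point): Point on the axis of the door's pull, a vertical round steel bar 10 mm in diameter, axis 35 mm off the door's outer face and 170 mm from the hinge, from 95 to 240 mm up, on two posts 140 and 195 mm up; this point is 218 mm up. Turns with the door, axes as for pocket.
- door_hinge (a point): Point on the door's hinge line, 248 mm up. The white door with blue top edge is 12 mm thick, 226 wide, from 5 to 247 mm up; its inner face lies on the hinge line. Seen from above it swings open clockwise (its yaw is the cabinet's less the door angle). Axes as for pocket.
- pocket (a point): Centre of the inner floor of the grey open-topped pocket on the door's inner face, 95 mm from the hinge, 35 mm off the inner face, floor 176 mm up. Inside 132 mm along the door, 62 mm across, walls 26 mm high above the floor, 4 mm thick. Turns with the door: x points away from the inner face, y along the door to the hinge, z up.
- lens_center (a point): Centre of the loose lens, a black and silver upright cylinder 46 mm in diameter and 50 mm high, 0.13 to 0.23 kg, z along its axis.
- air_can: Air duster can, dark with a red cap, 52 mm diameter, 155 mm high, standing loose; origin: centre of its underside. Leave alone.
- camera_body: Camera without lens, black and silver, 130 x 34 x 84 mm high, standing loose; origin: centre of its underside, y along its length. Leave alone.
- screw_jar: Small glass jar with a black lid, 50 mm diameter, 55 mm high, standing loose; origin: centre of its underside. Leave alone.
- lens: The lens itself; origin: centre of its underside (25 mm below its centre).
Mind the look-alikes: they are no part of the job. What is shaped like the lens but green or purple is not meant.

How it is judged:
By the outcome, as a careful person would: the job done as asked, in the order asked, and still so for the second after the job is handed in, with the robot touching nothing.
It also fails if it takes over 72 s, if anything falls off the work surface, if the arm or the gripper's body presses on something with over 40 N, if the wrist force passes 120 N, or if a joint passes its speed limit or range.

## Working session

There is one attempt and no reset: what is moved stays moved. The work goes in short steps, Python scripts to look and compute and a tool call to move; the robot and the scene stay as the last step left them, time stands still between calls to the robot, and variables do not carry over. Pictures are saved under pics/ and viewed, at most 10 in all, crops included, and the job is handed in when it is done.

Besides the shell and the picture viewer there is one more tool, called after ">>>" by a JSON object that holds its "method" and its "body", one argument or row to a line. move_arm: Moves the arm, as the interface text tells. Its arguments: {"type":"object","properties":{"targets":{"type":"string"}},"required":["targets"]}

```bash
ls; mkdir -p pics; python3 - <<'E'
from cell import read_state,cams,ctrl
import cv2,numpy as np
s=read_state();print(s, ctrl.pinch_z)
for n in("scene","side"):
    d=cams.get_image(n);cv2.imwrite(f"pics/{n}1.png",d["color"][:,:,::-1])
    print(n,d["fovy"],d["cx"],d["cy"],d["rvec"],d["tvec"], -cv2.Rodrigues(np.array(d["rvec"]))[0].T@np.array(d["tvec"]))
E
```

```text
pics
{'clock': 0.0, 'qpos': array([ 1.19921944,  0.62933404,  0.03844822,  1.51835202, -0.02700772,
        0.99630179, -0.01999133]), 'qd': array([ 0.00088187,  0.00036752, -0.00032224,  0.00019171,  0.00026619,
        0.0012155 , -0.00156482]), 'tau': array([ 1.67958606e-03, -5.63402832e+01,  1.22570794e+00, -1.93450159e+01,
        1.07567574e-02,  1.03239011e-02, -6.04616091e-06]), 'eef_pos': array([ 195.51332003, -619.25248995,  230.40214601]), 'tool_rot': array([-3.13971570e+00,  2.10665621e-05,  3.05776665e-01]), 'force': array([-0.51178522, -0.5428752 , -0.01161952]), 'torque': array([ 0.04677056, -0.00814164, -0.05639005]), 'gripper_force': 0.0, 'width': 85.39677675521936} 18.700000000000003
scene 56.12756379083311 277.03800232832674 208.47157401479234 [ 1.5455184   2.2674197  -0.66412658] [ 174.54427272 -311.28035703 1287.99873481] [954.82618581 187.11596657 916.29497142]
side 46.1829915949416 273.5711720732908 200.25095143610972 [ 0.82495596 -2.56240249  1.07356914] [461.4167691  336.19822325 896.51059372] [133.45974189 595.51167432 870.1840425 ]
```

View pics/scene1.png

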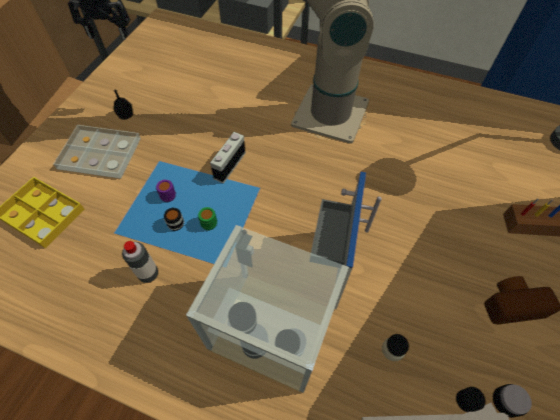

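View pics/side1.png

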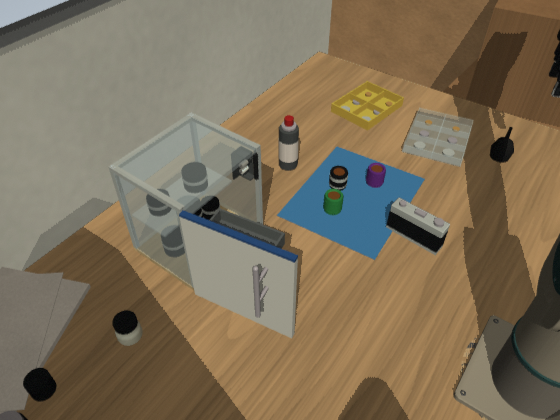

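Scene view: candidates on the blue mat are black/silver (173,219), green (207,218) and purple (166,190). In the side view they are at (339,178), (334,202) and (376,175). The black/silver one fits the description. The cabinet door is already open, with its handle at scene (368,210). I'll enlarge one crop of each view to confirm the lens and mark the cabinet.

```bash
cat > h.py <<'E'
import numpy as np,cv2
from cell import read_state,cams
from scipy.spatial.transform import Rotation as R
def cam(d):
    f=210/np.tan(np.radians(d["fovy"])/2)
    return np.array([[f,0,d["cx"]],[0,f,d["cy"]],[0,0,1.]]),np.array(d["rvec"],float),np.array(d["tvec"],float)
def proj(c,P): return cv2.projectPoints(np.array(P,float).reshape(-1,1,3),c[1],c[2],c[0],None)[0].reshape(-1,2)
def ray(c,uv,z):
    M=cv2.Rodrigues(c[1])[0];o=-M.T@c[2];r=M.T@np.linalg.inv(c[0])@np.array([*uv,1.]);return o+r*(z-o[2])/r[2]
def tri(c1,a,c2,b):
    P=[c[0]@np.c_[cv2.Rodrigues(c[1])[0],c[2]] for c in(c1,c2)]
    X=cv2.triangulatePoints(P[0],P[1],np.array(a,float),np.array(b,float)).ravel();return X[:3]/X[3]
E
python3 - <<'E'
from h import *
import pickle
C={}
for n in("scene","side"):
    d=cams.get_image(n);C[n]=cam(d)
    im=d["color"][:,:,::-1]
    x0,y0=(140,120) if n=="scene" else (100,100)
    cv2.imwrite(f"pics/{n}2.png",cv2.resize(im[y0:y0+200 if 0 else y0+280,x0:x0+260],None,fx=2.14 if 0 else 2.1,fy=2.1,interpolation=cv2.INTER_CUBIC))
pickle.dump(C,open("C.pkl","wb"))
for a,b in(((173,214),(339,172)),((166,185),(376,169)),((207,212),(334,196)),((228,150),(419,222))): print(tri(C["scene"],a,C["side"],b))
print(proj(C["scene"],read_state()["eef_pos"]))
E
```

```text
[ 552.15242712 -259.94210306   49.21697043]
[ 480.01276743 -321.13704962   52.71592313]
[ 516.69501457 -177.95865971   50.50465835]
[ 313.92874096 -211.32572109   58.34343816]
[[110.14453068  41.6804666 ]]
```

View pics/scene2.png

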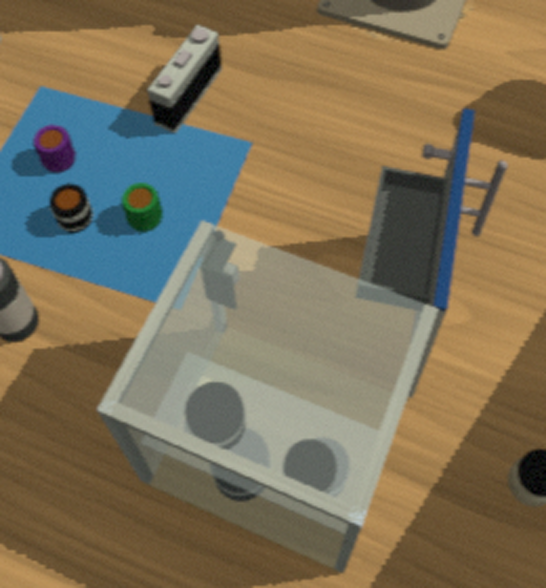

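View pics/side2.png

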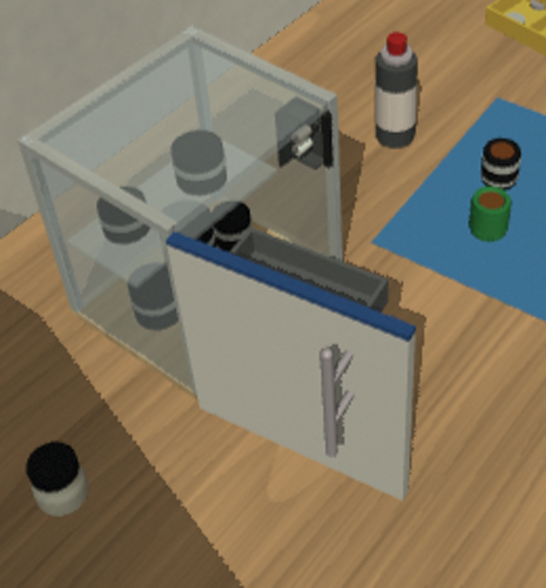

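```bash
cat > fit.py <<'E'
from h import *
import pickle
from scipy.optimize import least_squares
C=pickle.load(open("C.pkl","rb"))
def doorpt(p,s,n,z):
    x,y,a,q=p[:4]
    H=np.array([x,y])+rot(a)@[-100,110]
    return np.r_[H+rot(a-q)@[n,-s],z]
def rot(a): return np.array([[np.cos(a),-np.sin(a)],[np.sin(a),np.cos(a)]])
def cabpt(p,x,y,z): return np.r_[p[:2]+rot(p[2])@[x,y],z]
if __name__=="__main__":
    sc=lambda u,v:(140+u/2.1,120+v/2.1); sd=lambda u,v:(100+u/2.1,100+v/2.1)
    obs=[("c",(100,-115,250),"scene",sc(100,408)),("c",(-100,-115,250),"scene",sc(207,222)),("c",(-100,115,250),"scene",sc(440,305)),("c",(100,115,250),"scene",sc(362,520)),
    ("c",(100,115,250),"side",sd(22,140)),("c",(100,-115,250),"side",sd(190,28)),("c",(-100,-115,250),"side",sd(337,97)),
    ("d",(170,-47,240),"scene",sc(502,163)),("d",(170,-47,95),"scene",sc(478,232)),("d",(170,-47,240),"side",sd(327,350)),("d",(170,-47,95),"side",sd(331,456)),
    ("d",(165,70,202),"scene",sc(383,168)),("d",(25,70,202),"scene",sc(360,292)),("f",(0,-12,247),"side",sd(413,331)),("f",(0,-12,5),"side",sd(406,498))]
    def res(p):
        r=[]
        for k,q,n,uv in obs:
            P=cabpt(p,*q) if k=="c" else doorpt(p,q[0] if k=="d" else p[4],*q[1:])
            r.append(proj(C[n],P)[0]-uv)
        return np.ravel(r)
    o=least_squares(res,[600,50,0,1.5,220],loss="soft_l1");p=o.x
    print(p.round(3));print(res(p).reshape(-1,2).round(1))
    np.save("p.npy",p)
    for n,a in dict(handle=(170,-47,218),pocket=(95,35,176),hinge=(0,0,248),free=(222,0,247)).items(): print(n,doorpt(p,*a).round(1))
    print("door yaw",p[2]-p[3])
E
python3 fit.py
```

```text
[ 7.19075e+02  8.49680e+01 -3.20000e-02  1.37000e+00  2.25822e+02]
[[-0.7  0.7]
 [ 0.2 -3.1]
 [ 1.5 -0. ]
 [ 0.5  4. ]
 [-3.2  0.2]
 [ 0.6 -0.7]
 [ 1.6  0.8]
 [ 0.1 -0.6]
 [-1.8  0.8]
 [-0.1 -0.5]
 [ 0.5 -1.4]
 [-1.1 -0.4]
 [-0.3 -2.5]
 [-0.3  2.4]
 [-0.3  0.9]]
handle [447.2 216.  218. ]
pocket [534.9 147.7 176. ]
hinge [622.7 198.2 248. ]
free [403.8 160.9 247. ]
door yaw -1.4022095956323137
```

Scene (173,218) / side (339,178) is confirmed as the lens: black with silver bands. The green and purple ones are decoys, and the grey ones are inside the cabinet. Next I'll write a move planner and go above the lens.

```bash
cat > plan.py <<'E'
from h import *
def plan(x,y,z,psi_deg,n,g,frm=None):
    """rows for n equal steps of a tool-down move to x,y,z (mm), yaw psi (deg), from measured pose"""
    s=read_state()
    p0,a0=(s["eef_pos"],s["tool_rot"][2]) if frm is None else (np.array(frm[:3],float),np.radians(frm[3]))
    d=(np.array([x,y,z])-p0)/n/10; da=np.radians(psi_deg)-a0; da=(da+np.pi)%(2*np.pi)-np.pi; da/=n
    for i in range(n):
        a=a0+i*da;c,s_=np.cos(a),np.sin(a)
        print(g,round(c*d[0]+s_*d[1],2),round(s_*d[0]-c*d[1],2),round(-d[2],2),0,0,round(-np.degrees(da),2),end="; ")
    print("|step mm",np.linalg.norm(d)*10)
E
python3 - <<'E'
from plan import *
import pickle
C=pickle.load(open("C.pkl","rb"))
print("can",tri(C["scene"],(130,246),C["side"],(289,120)))
plan(552,-260,160,76,16,1)
E
```

```text
can [ 704.52105755 -255.50798187  148.09971135]
1 2.8 -1.47 0.44 0 0 -3.65; 1 2.89 -1.29 0.44 0 0 -3.65; 1 2.96 -1.1 0.44 0 0 -3.65; 1 3.03 -0.91 0.44 0 0 -3.65; 1 3.08 -0.72 0.44 0 0 -3.65; 1 3.12 -0.52 0.44 0 0 -3.65; 1 3.15 -0.32 0.44 0 0 -3.65; 1 3.16 -0.12 0.44 0 0 -3.65; 1 3.16 0.08 0.44 0 0 -3.65; 1 3.15 0.29 0.44 0 0 -3.65; 1 3.13 0.49 0.44 0 0 -3.65; 1 3.09 0.68 0.44 0 0 -3.65; 1 3.04 0.88 0.44 0 0 -3.65; 1 2.98 1.07 0.44 0 0 -3.65; 1 2.9 1.26 0.44 0 0 -3.65; 1 2.82 1.44 0.44 0 0 -3.65; |step mm 31.9440467280887
```

>>> {"method": "move_arm", "body": {
  "targets": "1 2.8 -1.5 0.4 0 0 -3.65; 1 2.9 -1.3 0.4 0 0 -3.65; 1 3 -1.1 0.4 0 0 -3.65; 1 3 -0.9 0.4 0 0 -3.65; 1 3.1 -0.7 0.4 0 0 -3.65"
}}

```text
clock: 0.62
eef_pos: [308.2, -506.1, 211.1]
tool_rot: [-3.141, -0.0, 0.627]
force: [0.4, -0.2, 0.0]
width: 85.4
gripper_force: 0.0
```

>>> {"method": "move_arm", "body": {
  "targets": "1 3.1 -0.5 0.4 0 0 -3.65; 1 3.2 -0.3 0.4 0 0 -3.65; 1 3.2 -0.1 0.4 0 0 -3.65; 1 3.2 0.1 0.4 0 0 -3.65; 1 3.2 0.3 0.4 0 0 -3.65"
}}

```text
clock: 1.03
eef_pos: [421.4, -393.4, 191.1]
tool_rot: [3.142, 0.0, 0.946]
force: [-0.2, -0.6, -0.6]
width: 85.2
gripper_force: 0.0
```

>>> {"method": "move_arm", "body": {
  "targets": "1 3.1 0.5 0.4 0 0 -3.65; 1 3.1 0.7 0.4 0 0 -3.65; 1 3 0.9 0.4 0 0 -3.65; 1 3 1.1 0.4 0 0 -3.65; 1 2.9 1.3 0.4 0 0 -3.65"
}}

```text
clock: 1.45
eef_pos: [533.8, -282.0, 171.0]
tool_rot: [-3.141, 0.0, 1.264]
force: [-0.4, 0.1, 0.3]
width: 85.2
gripper_force: 0.0
```

>>> {"method": "move_arm", "body": {
  "targets": "1 2.8 1.4 0.4 0 0 -3.65; 1 0 0 0 0 0 0; 1 0 0 0 0 0 0"
}}

```text
clock: 1.7
eef_pos: [556.2, -258.1, 166.8]
tool_rot: [-3.141, -0.002, 1.329]
force: [-0.6, -0.8, -0.4]
width: 84.9
gripper_force: 0.0
```

```bash
python3 - <<'E'
from h import *
d=cams.get_image("wrist");s=read_state();c=cam(d)
print(s["eef_pos"],s["tool_rot"],s["qpos"],s["force"])
cv2.imwrite("pics/w1.png",d["color"][:,:,::-1])
import pickle;pickle.dump(c,open("w.pkl","wb"));print(proj(c,[552,-260,50]))
E
```

```text
[ 554.82579655 -260.2996034   166.92150692] [-3.14072414e+00  1.18136062e-04  1.32609119e+00] [ 0.53210271  0.65575988 -0.22562203  1.68560915  0.18755975  0.82227523
 -0.02112566] [-0.72655093 -0.39932141  0.10193799]
[[275.20598277 203.04795397]]
```

View pics/w1.png

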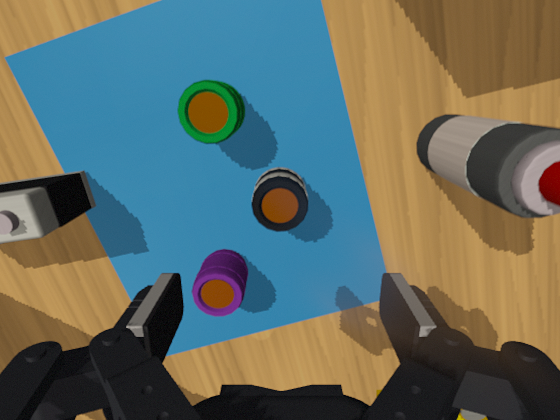

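The wrist view shows the lens top (black ring) centred at (280,203), clear of green (211,111) and purple (218,293).

```bash
python3 - <<'E'
from plan import *
import pickle
P=ray(pickle.load(open("w.pkl","rb")),(280,204),50);print(P)
plan(P[0],P[1],16,76,8,1)
E
```

```text
[ 555.49928937 -261.67688535   50.        ]
1 -0.01 0.01 1.89 0 0 -0.0; 1 -0.01 0.01 1.89 0 0 -0.0; 1 -0.01 0.01 1.89 0 0 -0.0; 1 -0.01 0.01 1.89 0 0 -0.0; 1 -0.01 0.01 1.89 0 0 -0.0; 1 -0.01 0.01 1.89 0 0 -0.0; 1 -0.01 0.01 1.89 0 0 -0.0; 1 -0.01 0.01 1.89 0 0 -0.0; |step mm 18.866161733953387
```

>>> {"method": "move_arm", "body": {
  "targets": "1 -0.1 0.1 2.5 0 0 0; 1 0 0 3 0 0 0; 1 0 0 3 0 0 0; 1 0 0 2.5 0 0 0; 1 0 0 2 0 0 0"
}}

```text
clock: 2.17
eef_pos: [553.3, -263.8, 35.4]
tool_rot: [-3.139, 0.001, 1.322]
force: [-0.1, -1.6, 0.2]
width: 85.0
gripper_force: 0.0
```

>>> {"method": "move_arm", "body": {
  "targets": "1 0 0 1.4 0 0 0; 1 0 0 0.7 0 0 0; 1 0 0 0 0 0 0; 0.3 0 0 0 0 0 0; -0.2 0 0 0 0 0 0"
}}

```text
clock: 2.58
eef_pos: [556.5, -262.7, 17.7]
tool_rot: [3.139, 0.0, 1.324]
force: [-0.2, -0.5, -0.0]
width: 64.0
gripper_force: 0.0
```

>>> {"method": "move_arm", "body": {
  "targets": "-0.6 0 0 0 0 0 0; -1 0 0 0 0 0 0; -1 0 0 0 0 0 0; -1 0 0 0 0 0 0; -1 0 0 0 0 0 0"
}}

```text
clock: 3.0
eef_pos: [556.4, -262.5, 17.9]
tool_rot: [3.139, 0.001, 1.325]
force: [-1.5, -0.4, 5.7]
width: 44.7
gripper_force: 61.2
```

>>> {"method": "move_arm", "body": {
  "targets": "-1 0 0 -0.5 0 0 0; -1 0 0 -1.5 0 0 0; -1 0 0 -3 0 0 0; -1 0 0 -4 0 0 0; -1 0 0 -4 0 0 0"
}}

```text
clock: 3.42
eef_pos: [554.6, -261.5, 147.3]
tool_rot: [-3.139, -0.0, 1.325]
force: [1.7, -0.0, -1.9]
width: 44.8
gripper_force: 61.5
```

>>> {"method": "move_arm", "body": {
  "targets": "-1 0 0 -4 0 0 0; -1 0 0 -4 0 0 0; -1 0 0 -2.5 0 0 0; -1 0 0 -1 0 0 0; -1 0 0 0 0 0 0"
}}

```text
clock: 3.83
eef_pos: [556.9, -262.4, 264.4]
tool_rot: [3.136, 0.001, 1.325]
force: [-0.7, 0.1, -1.3]
width: 44.8
gripper_force: 61.5
```

```bash
python3 - <<'E'
from plan import *
s=read_state();print(s["eef_pos"],s["force"],s["width"])
plan(535,30,265,99.7,12,-1)
E
```

```text
[ 556.8603597  -262.41927221  264.35031965] [-0.71344044  0.07733767 -1.32678346] 44.83610178776581
-1 2.32 -0.77 -0.01 0 0 -1.98; -1 2.34 -0.69 -0.01 0 0 -1.98; -1 2.37 -0.61 -0.01 0 0 -1.98; -1 2.39 -0.53 -0.01 0 0 -1.98; -1 2.4 -0.44 -0.01 0 0 -1.98; -1 2.42 -0.36 -0.01 0 0 -1.98; -1 2.43 -0.28 -0.01 0 0 -1.98; -1 2.44 -0.19 -0.01 0 0 -1.98; -1 2.44 -0.11 -0.01 0 0 -1.98; -1 2.44 -0.02 -0.01 0 0 -1.98; -1 2.44 0.06 -0.01 0 0 -1.98; -1 2.44 0.15 -0.01 0 0 -1.98; |step mm 24.436329990376343
```

>>> {"method": "move_arm", "body": {
  "targets": "-1 1.2 -0.4 0 0 0 -2; -1 2.3 -0.7 0 0 0 -2; -1 2.4 -0.6 0 0 0 -2; -1 2.4 -0.5 0 0 0 -2; -1 2.4 -0.4 0 0 0 -2"
}}

```text
clock: 4.25
eef_pos: [545.6, -149.3, 258.3]
tool_rot: [-3.136, -0.002, 1.504]
force: [0.7, -0.0, -0.9]
width: 45.0
gripper_force: 61.5
```

>>> {"method": "move_arm", "body": {
  "targets": "-1 2.4 -0.4 0 0 0 -2; -1 2.4 -0.3 0 0 0 -2; -1 2.4 -0.2 0 0 0 -2; -1 2.4 -0.1 0 0 0 -2; -1 2.4 0 0 0 0 -2"
}}

```text
clock: 4.67
eef_pos: [535.5, -29.6, 258.5]
tool_rot: [-3.136, -0.001, 1.679]
force: [0.3, -1.0, -0.9]
width: 44.8
gripper_force: 61.5
```

>>> {"method": "move_arm", "body": {
  "targets": "-1 2.4 0.1 0 0 0 -2; -1 2.4 0.1 0 0 0 -2; -1 1.2 0 0 0 0 0; -1 0 0 0 0 0 0; -1 0 0 0 0 0 0"
}}

```text
clock: 5.08
eef_pos: [531.0, 27.8, 259.9]
tool_rot: [-3.139, 0.0, 1.745]
force: [0.1, -0.4, -0.7]
width: 44.8
gripper_force: 61.5
```

```bash
python3 - <<'E'
from fit import *
d=cams.get_image("wrist");s=read_state();c=cam(d)
print(s["eef_pos"],s["tool_rot"],s["qpos"],s["force"])
cv2.imwrite("pics/w2.png",d["color"][:,:,::-1]);pickle.dump(c,open("w.pkl","wb"))
p=np.load("p.npy")
for a in((165,70,202),(25,70,202),(165,0,202),(25,0,202),(161,4,176),(29,66,176),(161,66,176),(0,0,247),(222,0,247)):print(a,proj(c,doorpt(p,*a)).round())
E
```

```text
[531.48823669  26.57068545 260.20234909] [-3.13913894e+00  1.00442397e-03  1.74310146e+00] [ 0.17278391  0.4491255  -0.39994333  1.79994009  0.2125293   0.93725117
 -0.14624591] [ 0.19384271 -1.08657393 -0.81639381]
(165, 70, 202) [[197.  87.]]
(25, 70, 202) [[451.  89.]]
(165, 0, 202) [[187. -65.]]
(25, 0, 202) [[475. -63.]]
(161, 4, 176) [[207. -36.]]
(29, 66, 176) [[426.  82.]]
(161, 66, 176) [[213.  81.]]
(0, 0, 247) [[ 609. -114.]]
(222, 0, 247) [[  -2. -118.]]
```

View pics/w2.png

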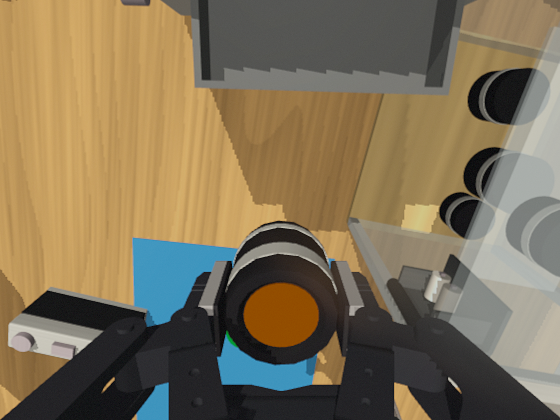

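The pocket's outer rim corners at (197,86) and (450,93) match the prediction within 2 mm. I'll check where the wrist camera sits relative to the door, then plan the insertion.

```bash
python3 - <<'E'
from plan import *
import pickle
c=pickle.load(open("w.pkl","rb"));print(-cv2.Rodrigues(c[1])[0].T@c[2])
plan(535,146.5,260,99.9,7,-1)
E
```

```text
[517.95900376 108.22693303 403.2306078 ]
-1 1.68 0.34 0.0 0 0 -0.0; -1 1.68 0.34 0.0 0 0 -0.0; -1 1.68 0.34 0.0 0 0 -0.0; -1 1.68 0.34 0.0 0 0 -0.0; -1 1.68 0.34 0.0 0 0 -0.0; -1 1.68 0.34 0.0 0 0 -0.0; -1 1.68 0.34 0.0 0 0 -0.0; |step mm 17.14012711266339
```

>>> {"method": "move_arm", "body": {
  "targets": "-1 1.4 0.3 0 0 0 0; -1 2.2 0.4 0 0 0 0; -1 2.6 0.5 0 0 0 0; -1 2.3 0.5 0 0 0 0; -1 1.8 0.4 0 0 0 0"
}}

```text
clock: 5.55
eef_pos: [535.4, 132.9, 260.9]
tool_rot: [-3.141, 0.0, 1.742]
force: [-0.1, -0.4, -1.2]
width: 44.3
gripper_force: 61.5
```

>>> {"method": "move_arm", "body": {
  "targets": "-1 1 0.2 0 0 0 0; -1 0.5 0.1 0 0 0 0; -1 0 0 0 0 0 0; -1 0 0 0 0 0 0"
}}

```text
clock: 5.88
eef_pos: [535.7, 146.4, 261.0]
tool_rot: [-3.141, 0.001, 1.742]
force: [0.3, -0.6, -2.2]
width: 44.5
gripper_force: 61.5
```

>>> {"method": "move_arm", "body": {
  "targets": "-1 0 0 1 0 0 0; -1 0 0 1.2 0 0 0; -1 0 0 1.2 0 0 0; -1 0 0 0.8 0 0 0; -1 0 0 0 0 0 0"
}}

```text
clock: 6.3
eef_pos: [534.3, 146.5, 217.1]
tool_rot: [-3.138, 0.001, 1.742]
force: [-0.2, 0.3, -1.5]
width: 44.7
gripper_force: 61.5
```

```bash
python3 - <<'E'
from plan import *
s=read_state();print(s["eef_pos"],s["force"],s["tool_rot"]);plan(535,146.5,196,99.9,5,-1)
d=cams.get_image("scene");im=d["color"][100:280,250:450,::-1]
cv2.imwrite("pics/s3.png",cv2.resize(im,None,fx=3,fy=3,interpolation=cv2.INTER_CUBIC))
E
```

```text
[534.33580814 146.48500124 217.13510427] [-0.16074209  0.26641169 -1.47047434] [-3.13753034e+00  1.13453138e-03  1.74238556e+00]
-1 -0.0 0.01 0.42 0 0 -0.01; -1 -0.0 0.01 0.42 0 0 -0.01; -1 -0.0 0.01 0.42 0 0 -0.01; -1 -0.0 0.01 0.42 0 0 -0.01; -1 -0.0 0.01 0.42 0 0 -0.01; |step mm 4.229108691546762
```

View pics/s3.png

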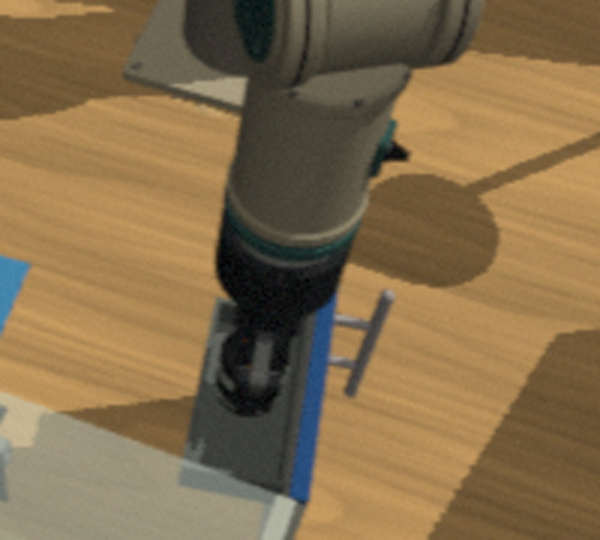

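The lens (crop 250,375) sits inside the pocket's outline, between the door and the outer wall. Now I'll lower it.

>>> {"method": "move_arm", "body": {
  "targets": "-1 0 0 0.8 0 0 0; -1 0 0 0.6 0 0 0; -1 0 0 0.4 0 0 0; -1 0 0 0.2 0 0 0; -1 0 0 0 0 0 0"
}}

```text
clock: 6.77
eef_pos: [535.2, 148.2, 198.8]
tool_rot: [-3.141, 0.0, 1.744]
force: [1.1, 0.3, -0.5]
width: 44.8
gripper_force: 61.5
```

>>> {"method": "move_arm", "body": {
  "targets": "-1 0 0 0.1 0 0 0; -1 0 0 0 0 0 0"
}}

```text
clock: 6.93
eef_pos: [535.6, 148.4, 198.4]
tool_rot: [3.141, -0.0, 1.744]
force: [0.4, 0.5, -1.9]
width: 44.5
gripper_force: 61.5
```

>>> {"method": "move_arm", "body": {
  "targets": "-1 0 0 0.1 0 0 0; -1 0 0 0 0 0 0"
}}

```text
clock: 7.1
eef_pos: [535.6, 148.3, 197.4]
tool_rot: [3.141, 0.0, 1.744]
force: [0.2, -0.4, -1.5]
width: 44.5
gripper_force: 61.5
```

>>> {"method": "move_arm", "body": {
  "targets": "-1 0 0 0.1 0 0 0; -1 0 0 0 0 0 0"
}}

```text
clock: 7.27
eef_pos: [535.5, 148.3, 196.3]
tool_rot: [-3.142, 0.0, 1.744]
force: [0.9, 0.2, -1.4]
width: 44.5
gripper_force: 61.5
```

>>> {"method": "move_arm", "body": {
  "targets": "-1 0 0 0.1 0 0 0; -1 0 0 0 0 0 0"
}}

```text
clock: 7.43
eef_pos: [535.4, 148.3, 195.2]
tool_rot: [-3.141, 0.0, 1.744]
force: [-0.3, -0.2, -1.9]
width: 44.9
gripper_force: 61.5
```

>>> {"method": "move_arm", "body": {
  "targets": "-1 0 0 0.1 0 0 0; -1 0 0 0 0 0 0; -1 0 0 0 0 0 0"
}}

```text
clock: 7.68
eef_pos: [535.5, 148.3, 194.3]
tool_rot: [-3.142, 0.0, 1.744]
force: [-0.3, -0.3, -1.6]
width: 44.3
gripper_force: 61.5
```

>>> {"method": "move_arm", "body": {
  "targets": "-1 0 0 0.1 0 0 0; -1 0 0 0 0 0 0; -1 0 0 0 0 0 0"
}}

```text
clock: 7.93
eef_pos: [535.6, 148.3, 193.9]
tool_rot: [3.141, 0.0, 1.744]
force: [-1.8, -0.4, 5.4]
width: 44.8
gripper_force: 62.0
```

>>> {"method": "move_arm", "body": {
  "targets": "-1 0 0 0.1 0 0 0; -1 0 0 0 0 0 0; -1 0 0 0 0 0 0"
}}

```text
clock: 8.18
eef_pos: [535.6, 148.3, 193.9]
tool_rot: [3.141, 0.001, 1.744]
force: [-4.0, -1.9, 11.8]
width: 44.4
gripper_force: 62.9
```

>>> {"method": "move_arm", "body": {
  "targets": "-1 0 0 -0.1 0 0 0; -1 0 0 0 0 0 0; 0.15 0 0 0 0 0 0; 0.3 0 0 0 0 0 0; 0.4 0 0 0 0 0 0"
}}

```text
clock: 8.6
eef_pos: [535.5, 148.3, 193.0]
tool_rot: [-3.141, -0.0, 1.744]
force: [0.1, -1.0, -0.9]
width: 60.0
gripper_force: 0.0
```

>>> {"method": "move_arm", "body": {
  "targets": "0.4 0 0 0 0 0 0; 0.4 0 0 0 0 0 0; 0.4 0 0 -0.4 0 0 0; 0.4 0 0 -1 0 0 0; 0.4 0 0 -2 0 0 0"
}}

```text
clock: 9.02
eef_pos: [534.2, 147.8, 226.5]
tool_rot: [-3.138, 0.0, 1.744]
force: [0.6, 0.7, 0.9]
width: 59.7
gripper_force: 0.0
```

>>> {"method": "move_arm", "body": {
  "targets": "0.4 0 0 -3 0 0 0; 0.4 0 0 -3 0 0 0; 0.4 0 0 -1 0 0 0; 0.4 0 0 0 0 0 0; 0.4 0 0 0 0 0 0"
}}

```text
clock: 9.43
eef_pos: [535.5, 148.2, 297.7]
tool_rot: [3.141, 0.0, 1.744]
force: [0.1, -0.0, -0.8]
width: 59.5
gripper_force: 0.0
```

```bash
python3 - <<'E'
from fit import *
from plan import plan
s=read_state();print(s["eef_pos"],s["force"],s["tool_rot"])
d=cams.get_image("wrist");c=cam(d);p=np.load("p.npy")
cv2.imwrite("pics/w4.png",d["color"][:,:,::-1])
for a in((170,-47,240),(95,35,226),(222,0,247),(222,-12,247),(165,70,202),(25,70,202)):print(a,proj(c,doorpt(p,*a)).round())
h=doorpt(p,170,-47,218);print(h,np.degrees(p[2]-p[3]))
E
```

```text
[535.47070818 148.17844667 297.72078991] [ 0.09800205 -0.01072735 -0.8063108 ] [3.14061424e+00 1.97467043e-04 1.74376161e+00]
(170, -47, 240) [[143.  89.]]
(95, 35, 226) [[279. 220.]]
(222, 0, 247) [[ 58. 175.]]
(222, -12, 247) [[ 53. 154.]]
(165, 70, 202) [[187. 251.]]
(25, 70, 202) [[370. 252.]]
[447.22353008 215.9668926  218.        ] -80.34069182247737
```

View pics/w4.png

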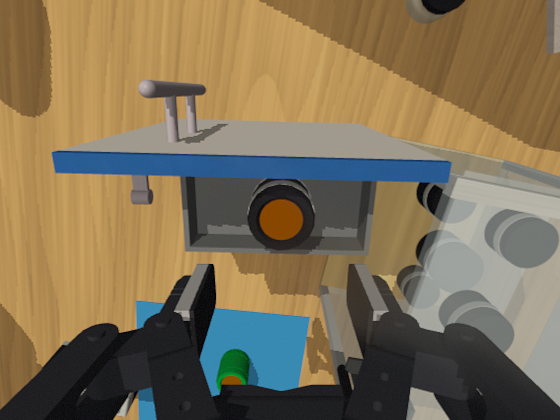

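The lens stands upright in the pocket (wrist view 281,217). The handle bar's top is at (147,88), which I'll use to locate the handle and correct the door angle.

```bash
python3 - <<'E'
from fit import *
from plan import plan
d=cams.get_image("wrist");c=cam(d);p=np.load("p.npy")
def res(v):
    q=p.copy();q[:2]+=v[:2];q[3]+=v[2]
    o=[((170,-47,240),(147,89)),((170,-47,95),(203,90)),((222,-12,247),(54,152)),((165,70,202),(187,250)),((25,70,202),(370,253)),((0,-12,247),(449,162))]
    return np.ravel([proj(c,doorpt(q,*a))[0]-np.array(b) for a,b in o])
r=least_squares(res,[0,0,0]);print(r.x,r.fun.reshape(-1,2).round(1))
q=p.copy();q[:2]+=r.x[:2];q[3]+=r.x[2];np.save("q.npy",q)
h=doorpt(q,170,-47,240);psi=np.degrees(q[2]-q[3])+180;print("ray",ray(c,(147,88),240),h,psi, doorpt(q,0,0,0))
plan(h[0],h[1],270,psi,6,0)
E
```

```text
[ 0.88177835 -2.8312538   0.01820339] [[-1.  -0.7]
 [-0.1 -0.9]
 [ 0.6 -0. ]
 [-0.3  1.2]
 [ 0.4  2.1]
 [ 0.4 -0.8]]
ray [449.00581612 216.60394335 240.        ] [448.4585561  216.32676955 240.        ] 98.61633076745376 [623.58129485 195.32614165   0.        ]
0 1.37 -1.22 0.43 0 0 0.22; 0 1.37 -1.22 0.43 0 0 0.22; 0 1.36 -1.23 0.43 0 0 0.22; 0 1.36 -1.23 0.43 0 0 0.22; 0 1.35 -1.24 0.43 0 0 0.22; 0 1.35 -1.24 0.43 0 0 0.22; |step mm 18.853547615346077
```

>>> {"method": "move_arm", "body": {
  "targets": "0 1 -0.9 0 0 0 0.2; 0 1.8 -1.6 0 0 0 0.2; 0 2.2 -2 0 0 0 0.3; 0 1.8 -1.6 0 0 0 0.3; 0 1 -0.9 0 0 0 0.3"
}}

```text
clock: 9.95
eef_pos: [449.4, 216.1, 296.3]
tool_rot: [-3.138, -0.001, 1.725]
force: [-0.0, 0.2, -0.4]
width: 42.7
gripper_force: 0.0
```

>>> {"method": "move_arm", "body": {
  "targets": "0 0.4 -0.4 0 0 0 0; 0 0 0 0.5 0 0 0; 0 0 0 1.5 0 0 0; 0 0 0 2.2 0 0 0; 0 0 0 2.2 0 0 0"
}}

```text
clock: 10.37
eef_pos: [450.0, 216.1, 232.2]
tool_rot: [3.141, 0.0, 1.719]
force: [1.1, -0.6, 0.0]
width: 42.6
gripper_force: 0.0
```

>>> {"method": "move_arm", "body": {
  "targets": "0 0 0 1.7 0 0 0; 0 0 0 0.9 0 0 0; 0 0 0 0.3 0 0 0; 0 0 0 0 0 0 0; 0 0 0 0 0 0 0"
}}

```text
clock: 10.78
eef_pos: [449.7, 217.1, 204.7]
tool_rot: [3.141, -0.0, 1.721]
force: [0.2, -0.4, -0.2]
width: 43.0
gripper_force: 0.0
```

>>> {"method": "move_arm", "body": {
  "targets": "-0.5 0 0 0 0 0 0; -0.7 0 0 0 0 0 0; -0.85 0 0 0 0 0 0; -1 0 0 0 0 0 0; -1 0 0 0 0 0 0"
}}

```text
clock: 11.2
eef_pos: [447.4, 217.6, 205.1]
tool_rot: [-3.14, -0.0, 1.722]
force: [-4.7, -0.1, 6.5]
width: 8.3
gripper_force: 58.5
```

>>> {"method": "move_arm", "body": {
  "targets": "-1 0 0 0 0 0 0; -1 0 0 0 0 0 0; -1 0 0 0 0 0 0"
}}

```text
clock: 11.45
eef_pos: [447.5, 217.6, 205.1]
tool_rot: [-3.14, -0.0, 1.722]
force: [-5.4, 0.4, 5.8]
width: 7.8
gripper_force: 58.5
```

```bash
cat > arc.py <<'E'
from fit import *
def arc(q,a0,a1,n,corr=(0,0)):
    """rows following the door from angle a0 to a1, in tool axes (tool yaw = door yaw+180)"""
    q=q.copy();tot=(a1-a0)/n
    for i in range(n):
        q[3]=a0+i*tot;P=doorpt(q,170,-47,0)[:2];psi=q[2]-q[3]+np.pi
        q[3]+=tot;d=(doorpt(q,170,-47,0)[:2]-P+np.array(corr)/n)/10
        c,s=np.cos(psi),np.sin(psi)
        print(-1,round(c*d[0]+s*d[1],2),round(s*d[0]-c*d[1],2),0,0,0,round(np.degrees(tot),2),end="; ")
    print("end",(P+10*d).round(1),psi-tot)
E
python3 - <<'E'
from arc import *
q=np.load("q.npy");s=read_state();print(s["eef_pos"],s["tool_rot"],s["force"],s["torque"],s["qpos"])
arc(q,q[3],1.0,8);arc(q,0.1,0.09,1)
for a in(1.0,.5,.3,.15,.08,.0):
    q[3]=a;print(a,doorpt(q,170,-47,0).round(1),q[2]-a+np.pi)
E
```

```text
[447.47557606 217.56024331 205.12159936] [-3.13987741e+00 -2.08023052e-04  1.72186678e+00] [-5.43845318  0.44167406  5.84206123] [ 0.12750532  1.09345023 -0.07235211] [-0.22110344  0.47359666 -0.40837325  1.9551919   0.26306287  0.76571354
 -0.62962702]
-1 -0.83 -0.21 0 0 0 -2.78; -1 -0.83 -0.21 0 0 0 -2.78; -1 -0.83 -0.21 0 0 0 -2.78; -1 -0.83 -0.21 0 0 0 -2.78; -1 -0.83 -0.21 0 0 0 -2.78; -1 -0.83 -0.21 0 0 0 -2.78; -1 -0.83 -0.21 0 0 0 -2.78; -1 -0.83 -0.21 0 0 0 -2.78; end [453.5 148.5] 2.109113993321294
-1 -0.17 -0.05 0 0 0 -0.57; end [556.2  32.3] 3.0191139933212945
1.0 [453.5 148.5   0. ] 2.1091139933212943
0.5 [496.8  72.7   0. ] 2.6091139933212943
0.3 [523.7  50.    0. ] 2.809113993321294
0.15 [546.5  36.7   0. ] 2.959113993321294
0.08 [557.8  31.7   0. ] 3.0291139933212943
0.0 [571.1  26.9   0. ] 3.109113993321294
```

>>> {"method": "move_arm", "body": {
  "targets": "-1 -0.15 -0.04 0 0 0 -0.5; -1 -0.3 -0.075 0 0 0 -1; -1 -0.45 -0.115 0 0 0 -1.5; -1 -0.6 -0.15 0 0 0 -2; -1 -0.6 -0.15 0 0 0 -2"
}}

```text
clock: 11.87
eef_pos: [446.0, 196.1, 205.1]
tool_rot: [-3.14, -0.001, 1.847]
force: [-6.6, 0.4, 6.4]
width: 8.3
gripper_force: 58.8
```

>>> {"method": "move_arm", "body": {
  "targets": "-1 -0.6 -0.15 0 0 0 -2; -1 -0.6 -0.15 0 0 0 -2; -1 -0.6 -0.15 0 0 0 -2; -1 -0.6 -0.15 0 0 0 -2; -1 -0.6 -0.15 0 0 0 -2"
}}

```text
clock: 12.28
eef_pos: [448.7, 164.7, 205.1]
tool_rot: [-3.139, -0.0, 2.021]
force: [-7.4, -0.4, 8.3]
width: 8.0
gripper_force: 59.0
```

```bash
cat > st.py <<'E'
from fit import *
from scipy.spatial.transform import Rotation as R
q=np.load("q.npy");s=read_state();H=doorpt(q,0,0,0)[:2];r=s["eef_pos"][:2]-H
ang=q[2]+np.arctan2(-170,-47)-np.arctan2(r[1],r[0]);ang=(ang+np.pi)%(2*np.pi)-np.pi
u=r/np.linalg.norm(r);t=np.array([u[1],-u[0]])
print("clock",round(s["clock"],2),"ang from pos",ang.round(4),"from yaw",round(q[2]+np.pi-s["tool_rot"][2],4),"R",np.linalg.norm(r).round(1),"Frad",(s["force"][:2]@u).round(1),"Fopen",(s["force"][:2]@t).round(1),"Fz",s["force"][2].round(1),"w",s["width"].round(1),"z",s["eef_pos"][2].round(1),s["eef_pos"][:2].round(1))
E
python3 st.py
```

```text
Traceback (most recent call last):
  File "st.py", line 6, in <module>
    print("clock",round(s["clock"],2),"ang from pos",ang.round(4),"from yaw",round(q[2]+np.pi-s["tool_rot"][2],4),"R",np.linalg.norm(r).round(1),"Frad",(s["force"][:2]@u).round(1),"Fopen",(s["force"][:2]@t).round(1),"Fz",s["force"][2].round(1),"w",s["width"].round(1),"z",s["eef_pos"][2].round(1),s["eef_pos"][:2].round(1))
                                                                                                                                                                                                                                                        ^^^^^^^^^^^^^^^^
AttributeError: 'float' object has no attribute 'round'
```

>>> {"method": "move_arm", "body": {
  "targets": "-1 -0.6 -0.15 0 0 0 -2; -1 -0.6 -0.15 0 0 0 -2; -1 -0.6 -0.15 0 0 0 -2; -1 -0.6 -0.15 0 0 0 -2; -1 -0.6 -0.15 0 0 0 -2"
}}

```text
clock: 12.7
eef_pos: [457.0, 134.2, 205.1]
tool_rot: [-3.138, -0.0, 2.195]
force: [-7.0, -1.7, 9.1]
width: 8.2
gripper_force: 59.2
```

>>> {"method": "move_arm", "body": {
  "targets": "-1 -0.6 -0.15 0 0 0 -2; -1 -0.6 -0.15 0 0 0 -2; -1 -0.6 -0.15 0 0 0 -2; -1 -0.6 -0.15 0 0 0 -2; -1 -0.6 -0.15 0 0 0 -2"
}}

```text
clock: 13.12
eef_pos: [470.5, 105.8, 205.1]
tool_rot: [-3.137, -0.0, 2.369]
force: [-7.1, -3.0, 9.9]
width: 8.3
gripper_force: 59.2
```

>>> {"method": "move_arm", "body": {
  "targets": "-1 -0.6 -0.15 0 0 0 -2; -1 -0.6 -0.15 0 0 0 -2; -1 -0.6 -0.15 0 0 0 -2; -1 -0.6 -0.15 0 0 0 -2; -1 -0.6 -0.15 0 0 0 -2"
}}

```text
clock: 13.53
eef_pos: [488.8, 80.2, 205.1]
tool_rot: [-3.137, -0.0, 2.543]
force: [-5.9, -2.9, 9.1]
width: 8.3
gripper_force: 59.1
```

>>> {"method": "move_arm", "body": {
  "targets": "-1 -0.6 -0.15 0 0 0 -2; -1 -0.6 -0.15 0 0 0 -2; -1 -0.45 -0.115 0 0 0 -1.5; -1 -0.3 -0.075 0 0 0 -1; -1 0 0 0 0 0 0"
}}

```text
clock: 13.95
eef_pos: [503.8, 64.8, 205.1]
tool_rot: [-3.137, 0.0, 2.654]
force: [-5.2, -4.8, 9.2]
width: 7.9
gripper_force: 59.1
```

```bash
sed -i 's/s\["width"\].round(1)/round(s["width"],1)/' st.py; python3 st.py
```

```text
clock 13.95 ang from pos 0.4406 from yaw 0.4552 R 177.1 Frad 7.0 Fopen 0.6 Fz 9.2 w 7.9 z 205.1 [503.8  64.8]
```

>>> {"method": "move_arm", "body": {
  "targets": "-1 -0.3 -0.075 0 0 0 -1; -1 -0.45 -0.115 0 0 0 -1.5; -1 -0.45 -0.115 0 0 0 -1.5; -1 -0.45 -0.115 0 0 0 -1.5; -1 -0.45 -0.115 0 0 0 -1.5"
}}

```text
clock: 14.37
eef_pos: [520.2, 51.6, 205.1]
tool_rot: [-3.137, -0.0, 2.778]
force: [-3.8, -3.5, 6.5]
width: 8.0
gripper_force: 58.9
```

>>> {"method": "move_arm", "body": {
  "targets": "-1 -0.45 -0.115 0 0 0 -1.5; -1 -0.45 -0.115 0 0 0 -1.5; -1 -0.45 -0.115 0 0 0 -1.5; -1 -0.45 -0.115 0 0 0 -1.5; -1 -0.3 -0.075 0 0 0 -1"
}}

```text
clock: 14.78
eef_pos: [539.2, 39.8, 205.1]
tool_rot: [-3.138, 0.0, 2.899]
force: [-3.0, -3.6, 6.8]
width: 8.4
gripper_force: 58.8
```

>>> {"method": "move_arm", "body": {
  "targets": "-1 -0.3 -0.075 0 0 0 -1; -1 -0.3 -0.075 0 0 0 -1; -1 -0.15 -0.04 0 0 0 -0.5; -1 0 0 0 0 0 0; -1 0 0 0 0 0 0"
}}

```text
clock: 15.2
eef_pos: [546.2, 36.3, 205.2]
tool_rot: [-3.138, 0.0, 2.942]
force: [-2.7, -3.4, 5.7]
width: 8.3
gripper_force: 58.7
```

```bash
python3 st.py
```

```text
clock 15.2 ang from pos 0.1507 from yaw 0.1676 R 176.8 Frad 4.3 Fopen 1.0 Fz 5.7 w 8.3 z 205.2 [546.2  36.3]
```

>>> {"method": "move_arm", "body": {
  "targets": "-1 -0.2 -0.05 0 0 0 -0.6; -1 -0.2 -0.05 0 0 0 -0.6; -1 0 0 0 0 0 0"
}}

```text
clock: 15.45
eef_pos: [550.0, 34.5, 205.1]
tool_rot: [-3.138, 0.0, 2.963]
force: [-3.1, -4.5, 5.7]
width: 8.1
gripper_force: 58.7
```

>>> {"method": "move_arm", "body": {
  "targets": "-1 -0.2 -0.05 0 0 0 -0.6; -1 -0.1 -0.02 0 0 0 -0.3; -1 0 0 0 0 0 0"
}}

```text
clock: 15.7
eef_pos: [552.7, 33.3, 205.1]
tool_rot: [-3.138, 0.0, 2.979]
force: [-2.6, -4.5, 6.8]
width: 8.0
gripper_force: 58.8
```

>>> {"method": "move_arm", "body": {
  "targets": "-1 -0.1 -0.025 0 0 0 -0.3; -1 -0.1 -0.025 0 0 0 -0.3; -1 0 0 0 0 0 0"
}}

```text
clock: 15.95
eef_pos: [554.6, 32.5, 205.2]
tool_rot: [-3.138, 0.0, 2.989]
force: [-2.3, -4.0, 5.7]
width: 8.0
gripper_force: 58.7
```

>>> {"method": "move_arm", "body": {
  "targets": "-1 -0.1 -0.025 0 0 0 -0.3; -1 -0.1 -0.025 0 0 0 -0.3; -1 0 0 0 0 0 0"
}}

```text
clock: 16.2
eef_pos: [556.5, 31.7, 205.1]
tool_rot: [-3.138, 0.0, 3.0]
force: [-3.5, -4.0, 5.8]
width: 8.2
gripper_force: 58.7
```

```bash
python3 st.py
```

```text
clock 16.2 ang from pos 0.0869 from yaw 0.1094 R 176.8 Frad 5.0 Fopen 1.7 Fz 5.8 w 8.2 z 205.1 [556.5  31.7]
```

>>> {"method": "move_arm", "body": {
  "targets": "-1 -0.1 -0.025 0 0 0 -0.3; -1 -0.1 -0.025 0 0 0 -0.3; -1 0 0 0 0 0 0"
}}

```text
clock: 16.45
eef_pos: [558.4, 31.0, 205.1]
tool_rot: [-3.138, 0.0, 3.01]
force: [-3.3, -3.5, 6.4]
width: 8.4
gripper_force: 58.7
```

>>> {"method": "move_arm", "body": {
  "targets": "-1 -0.1 -0.025 0 0 0 -0.3; -1 -0.1 -0.025 0 0 0 -0.3; -1 0 0 0 0 0 0"
}}

```text
clock: 16.7
eef_pos: [560.4, 30.2, 205.2]
tool_rot: [-3.138, 0.0, 3.021]
force: [-2.6, -4.8, 4.8]
width: 7.8
gripper_force: 58.7
```

>>> {"method": "move_arm", "body": {
  "targets": "-1 -0.1 -0.025 0 0 0 -0.3; -1 -0.1 -0.025 0 0 0 -0.3; -1 0 0 0 0 0 0"
}}

```text
clock: 16.95
eef_pos: [562.3, 29.5, 205.2]
tool_rot: [-3.138, 0.0, 3.031]
force: [-2.5, -3.4, 5.4]
width: 8.3
gripper_force: 58.7
```

```bash
python3 st.py
```

```text
clock 16.95 ang from pos 0.0517 from yaw 0.0779 R 176.8 Frad 4.1 Fopen 1.2 Fz 5.4 w 8.3 z 205.2 [562.3  29.5]
```

>>> {"method": "move_arm", "body": {
  "targets": "-1 -0.1 -0.025 0 0 0 -0.4; -1 -0.1 -0.025 0 0 0 -0.4; -1 0 0 0 0 0 0"
}}

```text
clock: 17.2
eef_pos: [563.6, 29.0, 205.1]
tool_rot: [-3.138, -0.001, 3.045]
force: [-3.7, -3.7, 6.2]
width: 8.2
gripper_force: 58.9
```

>>> {"method": "move_arm", "body": {
  "targets": "-1 -0.1 -0.025 0 0 0 -0.4; -1 -0.1 -0.025 0 0 0 -0.4; -1 0 0 0 0 0 0"
}}

```text
clock: 17.45
eef_pos: [563.8, 29.0, 205.1]
tool_rot: [-3.137, -0.005, 3.06]
force: [-8.4, -2.9, 9.1]
width: 8.0
gripper_force: 59.3
```

>>> {"method": "move_arm", "body": {
  "targets": "-1 -0.1 -0.025 0 0 0 -0.4; -1 -0.1 -0.025 0 0 0 -0.3; -1 0 0 0 0 0 0"
}}

```text
clock: 17.7
eef_pos: [563.9, 28.8, 205.1]
tool_rot: [-3.137, -0.008, 3.072]
force: [-12.9, -2.9, 13.2]
width: 8.2
gripper_force: 59.6
```

```bash
python3 st.py
```

```text
clock 17.7 ang from pos 0.0418 from yaw 0.037 R 176.8 Frad 7.1 Fopen 11.1 Fz 13.2 w 8.2 z 205.1 [563.9  28.8]
```

>>> {"method": "move_arm", "body": {
  "targets": "-1 -0.1 -0.025 0 0 0 0; -1 0 0 0 0 0 0; -1 0 0 0 0 0 0"
}}

```text
clock: 17.95
eef_pos: [564.1, 28.8, 205.1]
tool_rot: [-3.137, -0.01, 3.072]
force: [-14.9, -0.9, 14.1]
width: 8.0
gripper_force: 59.8
```

>>> {"method": "move_arm", "body": {
  "targets": "-1 -0.1 -0.025 0 0 0 0; -1 0 0 0 0 0 0; -1 0 0 0 0 0 0"
}}

```text
clock: 18.2
eef_pos: [564.5, 28.6, 205.0]
tool_rot: [-3.137, -0.011, 3.073]
force: [-17.0, -1.5, 15.2]
width: 8.0
gripper_force: 59.9
```

```bash
python3 st.py
```

```text
clock 18.2 ang from pos 0.0387 from yaw 0.0364 R 176.9 Frad 7.1 Fopen 15.5 Fz 15.2 w 8.0 z 205.0 [564.5  28.6]
```

>>> {"method": "move_arm", "body": {
  "targets": "-1 -0.1 -0.025 0 0 0 0; -1 0 0 0 0 0 0; -1 0 0 0 0 0 0"
}}

```text
clock: 18.45
eef_pos: [565.1, 28.4, 205.0]
tool_rot: [-3.137, -0.011, 3.073]
force: [-17.0, -1.2, 15.3]
width: 7.9
gripper_force: 59.9
```

>>> {"method": "move_arm", "body": {
  "targets": "-1 -0.1 -0.025 0 0 0 0; -1 0 0 0 0 0 0; -1 0 0 0 0 0 0"
}}

```text
clock: 18.7
eef_pos: [566.0, 28.1, 205.0]
tool_rot: [-3.137, -0.011, 3.073]
force: [-17.3, -1.4, 16.0]
width: 8.1
gripper_force: 59.9
```

```bash
python3 st.py
```

```text
clock 18.7 ang from pos 0.0295 from yaw 0.0361 R 176.9 Frad 7.0 Fopen 15.9 Fz 16.0 w 8.1 z 205.0 [566.   28.1]
```

>>> {"method": "move_arm", "body": {
  "targets": "-1 -0.1 -0.02 0 0 0 -0.3; -1 0 0 0 0 0 0; -1 0 0 0 0 0 0"
}}

```text
clock: 18.95
eef_pos: [567.9, 27.5, 205.1]
tool_rot: [-3.137, -0.009, 3.078]
force: [-13.0, -2.5, 12.2]
width: 8.1
gripper_force: 59.5
```

>>> {"method": "move_arm", "body": {
  "targets": "-1 -0.1 -0.02 0 0 0 -0.3; -1 0 0 0 0 0 0; -1 0 0 0 0 0 0"
}}

```text
clock: 19.2
eef_pos: [572.5, 26.1, 205.1]
tool_rot: [-3.137, -0.003, 3.082]
force: [-5.5, -4.6, 8.2]
width: 8.2
gripper_force: 58.9
```

```bash
python3 st.py
```

```text
clock 19.2 ang from pos -0.0089 from yaw 0.0267 R 176.8 Frad 6.0 Fopen 3.9 Fz 8.2 w 8.2 z 205.1 [572.5  26.1]
```

>>> {"method": "move_arm", "body": {
  "targets": "-1 0 0 0 0 0 0; -1 0 0 0 0 0 0"
}}

```text
clock: 19.37
eef_pos: [572.5, 26.1, 205.1]
tool_rot: [-3.137, -0.003, 3.082]
force: [-5.0, -3.2, 8.8]
width: 8.2
gripper_force: 58.9
```

>>> {"method": "move_arm", "body": {
  "targets": "-1 -0.05 -0.01 0 0 0 -0.2; -1 0 0 0 0 0 0; -1 0 0 0 0 0 0"
}}

```text
clock: 19.62
eef_pos: [572.5, 26.1, 205.1]
tool_rot: [-3.137, -0.004, 3.086]
force: [-7.6, -3.2, 8.9]
width: 8.1
gripper_force: 59.1
```

```bash
python3 st.py
```

```text
clock 19.62 ang from pos -0.0088 from yaw 0.0233 R 176.8 Frad 5.2 Fopen 6.3 Fz 8.9 w 8.1 z 205.1 [572.5  26.1]
```

>>> {"method": "move_arm", "body": {
  "targets": "-1 0.1 0.02 0 0 0 0; -1 0.05 0 0 0 0 0; -1 0 0 0 0 0 0"
}}

```text
clock: 19.87
eef_pos: [572.4, 26.1, 205.1]
tool_rot: [-3.138, -0.001, 3.086]
force: [-3.5, -2.8, 5.2]
width: 7.9
gripper_force: 58.7
```

>>> {"method": "move_arm", "body": {
  "targets": "-0.7 0 0 0 0 0 0; -0.4 0 0 0 0 0 0; -0.1 0 0 0 0 0 0; 0 0 0 0 0 0 0; 0 0 0 0 0 0 0"
}}

```text
clock: 20.28
eef_pos: [573.4, 28.3, 204.3]
tool_rot: [3.141, 0.0, 3.086]
force: [1.1, -0.4, 0.4]
width: 42.8
gripper_force: 0.0
```

>>> {"method": "move_arm", "body": {
  "targets": "0 0 0 -1 0 0 0; 0 0 0 -2.5 0 0 0; 0 0 0 -3 0 0 0; 0 0 0 -1.5 0 0 0; 0 0 0 0 0 0 0"
}}

```text
clock: 20.7
eef_pos: [575.5, 29.4, 288.8]
tool_rot: [3.14, 0.007, 3.086]
force: [1.0, 0.5, -1.1]
width: 42.5
gripper_force: 0.0
```

>>> {"method": "move_arm", "body": {
  "targets": "0 0 0 0 0 0 0; 0 0 0 0 0 0 0; 0 0 0 0 0 0 0; 0 0 0 0 0 0 0; 0 0 0 0 0 0 0"
}}

```text
clock: 21.12
eef_pos: [572.9, 28.0, 283.5]
tool_rot: [-3.142, -0.002, 3.086]
force: [0.2, 0.4, 0.3]
width: 42.6
gripper_force: 0.0
```

```bash
python3 - <<'E'
from h import *
a=cams.get_image("scene")["color"][180:400,170:400,::-1];b=cams.get_image("wrist")["color"][:,:,::-1]
s=read_state();print(s["eef_pos"],s["tool_rot"],s["force"],s["qpos"])
a=cv2.resize(a,(440,420));cv2.imwrite("pics/c9.png",cv2.resize(np.hstack([a,cv2.resize(b,(560,420))]),(800,336)))
c=cam(cams.get_image("wrist"));import pickle;pickle.dump(c,open("w.pkl","wb"))
from fit import doorpt
q=np.load("q.npy")
for t in(0.045,-.009):
    q[3]=t
    print(t,[proj(c,doorpt(q,*x))[0].round() for x in((170,-47,240),(222,-12,247),(0,-12,247))])
E
```

```text
[573.06126012  28.08436646 283.79128794] [ 3.14155207e+00 -9.77558970e-04  3.08622255e+00] [-0.28587852 -0.08056234 -0.2857381 ] [ 0.41341516  0.57091676 -0.82125611  1.65272913  0.45441358  1.12065557
  0.98399446]
0.045 [array([283., 221.]), array([194., 278.]), array([566., 286.])]
-0.009 [array([279., 235.]), array([194., 296.]), array([565., 286.])]
```

View pics/c9.png

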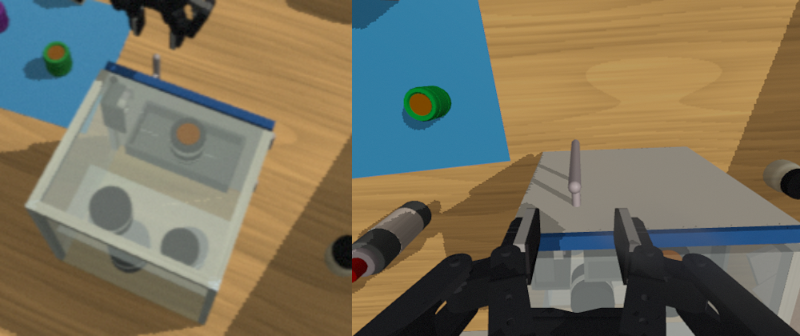

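The door is flush with the cabinet front, and the lens shows upright through the acrylic (left 188,140). The handle top at wrist (277,234) matches door angle -0.009, so the catch alone is holding it. I'll re-grip and pull.

>>> {"method": "move_arm", "body": {
  "targets": "0 0 0 1 0 0 0; 0 0 0 2.2 0 0 0; 0 0 0 2.4 0 0 0; 0 0 0 1.4 0 0 0; 0 0 0 0.8 0 0 0"
}}

```text
clock: 21.68
eef_pos: [571.8, 27.6, 203.6]
tool_rot: [-3.141, -0.004, 3.086]
force: [-1.1, -0.3, -0.4]
width: 42.8
gripper_force: 0.0
```

>>> {"method": "move_arm", "body": {
  "targets": "0 0 0 0 0 0 0; 0 0 0 0 0 0 0; -0.5 0 0 0 0 0 0; -0.7 0 0 0 0 0 0; -0.85 0 0 0 0 0 0"
}}

```text
clock: 22.1
eef_pos: [573.9, 25.9, 207.4]
tool_rot: [-3.138, 0.002, 3.085]
force: [-2.7, 3.1, 8.6]
width: 8.1
gripper_force: 58.3
```

>>> {"method": "move_arm", "body": {
  "targets": "-1 0 0 0 0 0 0; -1 0 0 0 0 0 0; -1 0 0 0 0 0 0; -1 0 0 0 0 0 0"
}}

```text
clock: 22.43
eef_pos: [573.8, 26.1, 207.5]
tool_rot: [-3.138, 0.002, 3.085]
force: [-1.4, -4.5, 6.1]
width: 8.1
gripper_force: 58.6
```

>>> {"method": "move_arm", "body": {
  "targets": "-1 0.1 0.02 0 0 0 0.2; -1 0 0 0 0 0 0; -1 0.1 0.02 0 0 0 0.2; -1 0 0 0 0 0 0"
}}

```text
clock: 22.77
eef_pos: [573.2, 26.3, 207.5]
tool_rot: [-3.139, 0.004, 3.077]
force: [3.4, -5.9, 2.6]
width: 8.3
gripper_force: 58.6
```

```bash
python3 st.py
```

```text
clock 22.77 ang from pos -0.0126 from yaw 0.0321 R 176.4 Frad 4.7 Fopen -4.9 Fz 2.6 w 8.3 z 207.5 [573.2  26.3]
```

>>> {"method": "move_arm", "body": {
  "targets": "-1 0.1 0.02 0 0 0 0.3; -1 0 0 0 0 0 0; -1 0 0 0 0 0 0"
}}

```text
clock: 23.02
eef_pos: [570.6, 27.1, 207.4]
tool_rot: [-3.139, 0.001, 3.072]
force: [-2.4, -4.8, 8.2]
width: 7.7
gripper_force: 59.1
```

>>> {"method": "move_arm", "body": {
  "targets": "-1 0.1 0.02 0 0 0 0.3; -1 0 0 0 0 0 0; -1 0 0 0 0 0 0"
}}

```text
clock: 23.27
eef_pos: [566.7, 28.4, 207.4]
tool_rot: [-3.139, -0.004, 3.068]
force: [-9.9, -2.5, 14.5]
width: 8.1
gripper_force: 59.7
```

>>> {"method": "move_arm", "body": {
  "targets": "-1 0.1 0.02 0 0 0 0.3; -1 0 0 0 0 0 0; -1 0 0 0 0 0 0"
}}

```text
clock: 23.52
eef_pos: [565.3, 28.8, 207.4]
tool_rot: [-3.138, -0.005, 3.063]
force: [-10.3, -2.7, 13.0]
width: 8.1
gripper_force: 59.7
```

```bash
python3 st.py
```

```text
clock 23.52 ang from pos 0.0345 from yaw 0.0463 R 176.4 Frad 6.0 Fopen 8.9 Fz 13.0 w 8.1 z 207.4 [565.3  28.8]
```

>>> {"method": "move_arm", "body": {
  "targets": "-1 0.15 0.04 0 0 0 0.5; -1 0.3 0.085 0 0 0 1; -1 0.45 0.13 0 0 0 1.5; -1 0.59 0.175 0 0 0 2; -1 0.59 0.175 0 0 0 2"
}}

```text
clock: 23.93
eef_pos: [548.6, 35.5, 207.4]
tool_rot: [-3.138, 0.002, 2.937]
force: [-1.5, -7.9, 8.0]
width: 8.1
gripper_force: 59.2
```

>>> {"method": "move_arm", "body": {
  "targets": "-1 0.59 0.175 0 0 0 2; -1 0.59 0.175 0 0 0 2; -1 0.59 0.175 0 0 0 2; -1 0.59 0.175 0 0 0 2; -1 0.59 0.175 0 0 0 2"
}}

```text
clock: 24.35
eef_pos: [521.4, 51.2, 207.4]
tool_rot: [-3.136, 0.001, 2.763]
force: [-4.8, -8.4, 11.8]
width: 8.1
gripper_force: 59.7
```

>>> {"method": "move_arm", "body": {
  "targets": "-1 0.59 0.175 0 0 0 2; -1 0.59 0.175 0 0 0 2; -1 0.59 0.175 0 0 0 2; -1 0.59 0.175 0 0 0 2; -1 0.59 0.175 0 0 0 2"
}}

```text
clock: 24.77
eef_pos: [497.4, 71.4, 207.4]
tool_rot: [-3.134, 0.0, 2.588]
force: [-7.0, -9.9, 15.8]
width: 8.4
gripper_force: 60.2
```

```bash
python3 st.py
```

```text
clock 24.77 ang from pos 0.4925 from yaw 0.5211 R 176.9 Frad 11.9 Fopen -2.2 Fz 15.8 w 8.4 z 207.4 [497.4  71.4]
```

>>> {"method": "move_arm", "body": {
  "targets": "-1 0.59 0.15 0 0 0 2; -1 0.59 0.15 0 0 0 2; -1 0.59 0.15 0 0 0 2; -1 0.59 0.15 0 0 0 2; -1 0.59 0.15 0 0 0 2"
}}

```text
clock: 25.18
eef_pos: [477.3, 95.6, 207.3]
tool_rot: [-3.135, 0.001, 2.414]
force: [-7.3, -7.1, 15.3]
width: 7.9
gripper_force: 60.1
```

>>> {"method": "move_arm", "body": {
  "targets": "-1 0.59 0.16 0 0 0 2; -1 0.59 0.16 0 0 0 2; -1 0.59 0.16 0 0 0 2; -1 0.59 0.16 0 0 0 2; -1 0.59 0.16 0 0 0 2"
}}

```text
clock: 25.6
eef_pos: [461.9, 123.1, 207.3]
tool_rot: [-3.135, 0.001, 2.24]
force: [-9.3, -6.4, 17.3]
width: 8.3
gripper_force: 60.2
```

>>> {"method": "move_arm", "body": {
  "targets": "-1 0.59 0.17 0 0 0 2; -1 0.59 0.17 0 0 0 2; -1 0.59 0.17 0 0 0 2; -1 0.59 0.17 0 0 0 2; -1 0.59 0.17 0 0 0 2"
}}

```text
clock: 26.02
eef_pos: [451.6, 152.9, 207.3]
tool_rot: [-3.135, 0.001, 2.066]
force: [-10.5, -5.2, 16.9]
width: 7.6
gripper_force: 60.4
```

```bash
python3 st.py
```

```text
clock 26.02 ang from pos 1.0267 from yaw 1.0426 R 177.2 Frad 11.5 Fopen -2.5 Fz 16.9 w 7.6 z 207.3 [451.6 152.9]
```

>>> {"method": "move_arm", "body": {
  "targets": "-1 0.59 0.15 0 0 0 2; -1 0.59 0.15 0 0 0 2; -1 0.59 0.15 0 0 0 2; -1 0.59 0.15 0 0 0 2; -1 0.59 0.15 0 0 0 2"
}}

```text
clock: 26.43
eef_pos: [446.8, 184.0, 207.3]
tool_rot: [-3.137, 0.0, 1.893]
force: [-9.3, -1.8, 14.4]
width: 8.2
gripper_force: 59.8
```

>>> {"method": "move_arm", "body": {
  "targets": "-1 0.59 0.16 0 0 0 2; -1 0.59 0.16 0 0 0 2; -1 0.59 0.16 0 0 0 2; -1 0.59 0.16 0 0 0 2; -1 0.45 0.12 0 0 0 1.5"
}}

```text
clock: 26.85
eef_pos: [447.4, 214.1, 207.4]
tool_rot: [-3.139, -0.001, 1.728]
force: [-7.6, -1.0, 12.5]
width: 8.0
gripper_force: 59.5
```

>>> {"method": "move_arm", "body": {
  "targets": "-1 0.45 0.12 0 0 0 1.5; -1 0.3 0.08 0 0 0 1; -1 0.15 0.02 0 0 0 0.5; -1 0 0 0 0 0 0; -1 0 0 0 0 0 0"
}}

```text
clock: 27.27
eef_pos: [448.7, 223.7, 207.4]
tool_rot: [-3.139, -0.002, 1.677]
force: [-6.7, 0.3, 10.8]
width: 8.3
gripper_force: 59.3
```

```bash
python3 st.py
```

```text
clock 27.27 ang from pos 1.4295 from yaw 1.4318 R 177.2 Frad 6.7 Fopen -0.8 Fz 10.8 w 8.3 z 207.4 [448.7 223.7]
```

>>> {"method": "move_arm", "body": {
  "targets": "-0.7 0 0 0 0 0 0; -0.4 0 0 0 0 0 0; -0.1 0 0 0 0 0 0; 0 0 0 0 0 0 0; 0 0 0 0 0 0 0"
}}

```text
clock: 27.68
eef_pos: [451.2, 222.0, 206.3]
tool_rot: [3.141, -0.0, 1.676]
force: [-0.2, -0.6, -0.0]
width: 42.8
gripper_force: 0.0
```

>>> {"method": "move_arm", "body": {
  "targets": "0 0 0 0 0 0 0; 0 0 0 -1 0 0 0; 0 0 0 -2 0 0 0; 0 0 0 -3 0 0 0; 0 0 0 -3 0 0 0"
}}

```text
clock: 28.1
eef_pos: [450.4, 221.8, 297.5]
tool_rot: [-3.14, 0.0, 1.676]
force: [1.0, 0.3, 0.0]
width: 42.7
gripper_force: 0.0
```

>>> {"method": "move_arm", "body": {
  "targets": "0 0 0 -2 0 0 0; 0 0 0 -1 0 0 0; 0 0 0 0 0 0 0; 0 0 0 0 0 0 0; 0 0 0 0 0 0 0"
}}

```text
clock: 28.52
eef_pos: [450.2, 221.3, 325.0]
tool_rot: [-3.139, 0.001, 1.676]
force: [-0.3, -0.8, 0.0]
width: 42.3
gripper_force: 0.0
```

```bash
python3 - <<'E'
from h import *
a=cams.get_image("scene")["color"][90:400,90:430,::-1];b=cams.get_image("side")["color"][80:390,90:430,::-1]
s=read_state();print(s["eef_pos"],s["force"],s["width"])
cv2.imwrite("pics/c10.png",cv2.resize(np.hstack([a,b]),(800,365)))
E
```

```text
[450.22966059 221.46509558 324.84387589] [-0.47750978 -0.64512246 -0.29212909] 42.72409261312263
```

View pics/c10.png

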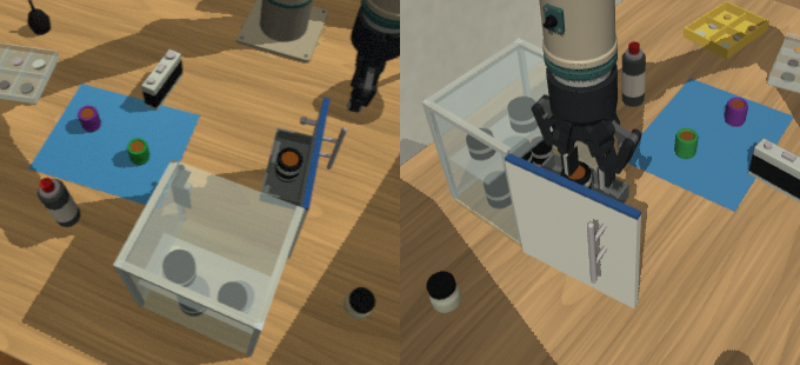

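The door stands wide open at about 1.43 rad and the lens is upright in its pocket (left 289,162). The camera, can and jar look unmoved and the gripper is clear, so I'll hand the job in.

```bash
python3 -c "
from cell import order
print(order.finish_job())"
```

```text
the job is handed in; nothing more can be done
None
```

The job is done and handed in at about 28.5 s: the lens went upright into the pocket, the door snapped shut and the catch alone held it, and I pulled it back through the catch to stand open at about 1.43 rad with the lens still upright.

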